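# Uncover the sharpening stone

### The job

Uncover the sharpening stone: press the snap tab at the end of its case down until it is fully in, then push the released cover straight out over the tab, without flinging it, until it is completely off the case and lies flat on the bench. Only press and push: do not pick the cover up or tip it over, and leave the jar, the mallet and the knife alone.

Things in the scene. Friction and masses are not known exactly. Their poses are not given: they have to be found in the camera images.
- case: Low black stone case, fixed to the bench. Deck 84 mm wide (y), 10 mm high, from x -64 to +86 mm, then a ramp down to the bench at x +106. Origin: on the bench below the centre of the cover's seat, z up, x the way the cover slides out, to tab and ramp. Side rails and rear stops, 6 mm high, let the cover slide only to +x. The stone (92 x 44 mm, top 32 mm above the bench) is fixed under it.
- ramp_foot (a point): Middle of the lower end of the ramp, on the bench, at x = +106 mm of the case.
- tab_top (a point): Centre of the top of the snap tab, a grey block 24 (case x) by 36 mm (y) with thumb ridges, on the deck 3 mm in front of the cover. It stands 11 mm above the deck and blocks the cover. Pressed straight down 9 mm it stops 2 mm above the deck and stays there (no spring return); the cover then passes over it. Moves with the tab; axes as the case's.
- tab (a joint): How far the snap tab is pressed down, in m: 0 is fully up, 0.009 fully in. It starts between 0 and 0.0015, takes about 6 N to move, and stays where it is left. The cover is blocked below about 0.006.
- cover: Loose grey plastic cover, about 130 g: roof, side walls, front wall (at the tab), open at the rear; 110 (x) by 66 mm (y), roof 36 mm above its underside. Starts over the stone, axes as the case's. Origin: centre of its underside, 10 mm above the bench on its seat, 0 flat on the bench. Its rear edge clears the ramp foot after 161 mm along x; it tips a little and sinks 10 mm as it leaves.
- cover_rib (a point): Middle of the upper edge of the upright push rib across the cover's roof: 6 mm thick (x), 50 mm wide (y), 18 mm high above the roof, 30 mm behind the cover's centre (-x). Push against its rear face, 3 mm behind this point; 22 mm of flat roof lie behind it.
- jar: Bystander: closed amber glass jar with a black lid, 60 mm across, 80 mm tall, standing to the robot's right. Origin at the centre of its underside.
- mallet: Bystander: white plastic mallet standing on its head (60 mm across, 70 mm tall), wooden handle up, 155 mm tall, to the robot's left. Origin at the centre of its underside.
- knife: Bystander: small carving knife lying flat to the robot's left, 135 mm long with a 13 mm square wooden handle. Origin: underside of the handle's middle, x towards the blade.
Mind the look-alikes: they are no part of the job. What is shaped like the cover but green or purple is not meant.

How it is judged:
By the outcome, as a careful person would: the job done as asked, in the order asked, and still so for the second after the job is handed in, with the robot touching nothing.
It also fails if it takes over 38 s, if anything falls off the work surface, if the arm or the gripper's body presses on something with over 40 N, if the wrist force passes 120 N, or if a joint passes its speed limit or range.

### The arm

A 6-joint arm with a two-finger parallel gripper is mounted at the origin on the work surface. World frame = base frame: x ahead of the robot, y to its left, z up, the work surface at z = 0. Lengths are in mm, angles in rad, forces in N, time in s.
With the tool pointing down it reaches from about 300 to 775 mm from the base axis. Payload 14.6 kg.
Tool frame: the origin (TCP) lies on the front face of the gripper's body, between the roots of the fingers; the fingertips stand 97 mm ahead of it and the grasp point (between the pads) lies 78 mm ahead of it; z points along the fingers, y is the line along which they close (so a half turn about z gives the same grasp; the last joint's range is limited). The gripper opens to 94 mm and grips with 3 to 60 N. Pads are 16 mm wide; open, the fingers measure 119 mm over their backs; the gripper's body (75 mm by 177 mm) begins 78 mm behind the grasp point.
Start: joints at [1.126, 0.3, 1.521, -0, 1.321, -0.067], TCP at [202.879, 511.205, 302.646] pointing down, gripper open.
Joint ranges: [-3.03, 3.03], [-0.79, 2.21], [0.23, 2.52], [-1.04, 4.18], [0, 3.07], [-2.55, 2.55]. Speed limits (rad/s): [2.22, 2.22, 2.57, 3.14, 3.14, 3.14].

### API

Orientations are given as [roll, pitch, yaw] about the fixed x, y, z axes, in that order (R = Rz(yaw) Ry(pitch) Rx(roll)).
In Python, from cell import * gives the robot as it stands.
- The arm moves only by the tool carry_out, never from a script. Its arguments are lists of equal length, an entry for each row: "slide": the shift along the world's x, y, z scaled (see below), a list of three; "dr": the turn, a rotation vector about the world's x, y, z scaled (see below), a list of three; "gripper": the opening in per cent of the stroke, from 0 (shut) to 100 (fully open). A call has 1 to 10 rows; each row is the pose to reach, as a shift and turn from the pose commanded when the call began, turning the shorter way round; what a row does not reach only later rows make up. The controller multiplies each number of a shift by 0.25 m and each number of a turn by 360 degrees. A row lasts 1/12 s, in which the tool goes at most 41.7 mm and 7.16 degrees, less where a joint would pass 70% of its speed; a pose out of reach is approached as far as the arm can. A call with a number of a shift or a turn outside -1 to 1 is refused whole. A call with a gripper value outside its range is refused whole. The fingers move at their own pace and stop on an object; "newtons" is the grip in N (left out, the last holds). Time passes only in rows, so rows that repeat a pose let the fingers close. It gives the time, the measured TCP pose, the force, the opening and the grip force at its end, in the units of the state.
- read_state(): the state, without advancing time (a new reading comes with each control period).
- camera(name): name is "scene" or "top" or "wrist"; returns the picture (480x640x3 uint8, red, green, blue); there is no depth.
- camera_model(name): a dict with "vfov" (degrees; the focal length in pixels is half the picture's height over the tangent of half this angle, whatever the lens; pixels are square), "cx", "cy" (the principal point, pixels), "R" (3x3) and "t" (3): a world point X has camera coordinates R X + t. Camera axes: x right, y down, z forward; pixel columns grow to the right and rows downward; lengths in mm; the calibration is good to about 2 mm. The wrist camera is an equidistant fisheye: a pixel r from the principal point sees the ray r / f radians off the axis. A picture is of the moment at which its call begins: read the wrist's pose just before it. camera_model takes no time and is no camera call; for the wrist camera it gives the pose at the moment of the call.
- sign_off(): hands the job in; it is judged then, once.
The state is a dict: "clock": time; "joints": joint angles; "qd": joint speeds; "effort": joint torques, N m; "eef_pos": TCP position; "eef_rot": TCP orientation; "wrist_force": force on the tool from outside, world axes, zero at the start; "moment": the same for the moment, N m; "finger_gap": finger opening in mm; "finger_force": force on a finger pad.
Only numpy, scipy, OpenCV 4.12 (cv2) and the standard library are available. Lean on these libraries where they do the work, as an engineer would, in place of code of your own. Each camera call takes 0.05 s, during which the arm holds its last target. There are 200 camera calls.

## Working session

There is one attempt and no reset: what is moved stays moved. The work goes in short steps, Python scripts to look and compute and a tool call to move; the robot and the scene stay as the last step left them, time stands still between calls to the robot, and variables do not carry over. Pictures are saved under pics/ and viewed, at most 10 in all, crops included, and the job is handed in when it is done.

Besides the shell and the picture viewer there is one more tool, called after ">>>" as name(argument=value, ...) on one line, values as JSON. carry_out: Moves the arm, as the interface text tells. Its arguments: {"type":"object","properties":{"slide":{"type":"array","items":{"type":"array","items":{"type":"number","minimum":-1,"maximum":1}}},"dr":{"type":"array","items":{"type":"array","items":{"type":"number","minimum":-1,"maximum":1}}},"gripper":{"type":"array","items":{"type":"number"}},"newtons":{"type":"number"}},"required":["slide","dr","gripper"]}

```bash
mkdir -p pics
python3 - <<'E'
from cell import *
import cv2
for n in("scene","top"):
    cv2.imwrite(f"pics/{n}0.png",camera(n)[:,:,::-1]); m=camera_model(n); print(n,m)
print(read_state())
E
```

```text
scene {'vfov': 50.48984780608543, 'cx': 316.79912249893954, 'cy': 238.77971934784279, 'R': array([[ 0.20017099,  0.97971646, -0.00933995],
       [ 0.7150551 , -0.15260036, -0.68220916],
       [-0.66979682,  0.1298799 , -0.73109741]]), 't': array([ -61.28450791, -355.68273964, 1669.71959213])}
top {'vfov': 57.849389730744996, 'cx': 320.11342216285914, 'cy': 241.53092337898494, 'R': array([[ 0.00426943, -0.99997796,  0.00508488],
       [-0.99594086, -0.00470927, -0.08988671],
       [ 0.08990868, -0.00468048, -0.99593902]]), 't': array([-59.20817604, 550.58814885, 885.11987603])}
{'clock': 0.1, 'joints': array([ 1.12638727e+00,  3.00426419e-01,  1.52146627e+00, -4.19111376e-05,
        1.32071112e+00, -6.66186217e-02]), 'qd': array([-0.00072171,  0.00035743, -0.00234104, -0.00159115, -0.00018914,
       -0.00271875]), 'effort': array([ 3.09283256e-03, -5.32644582e+01, -3.53288662e+01,  7.09571620e-02,
        2.33519368e-02, -6.43673411e-05]), 'eef_pos': array([202.84447913, 511.09940824, 302.15935849]), 'eef_rot': array([-3.14058104e+00, -2.68051516e-05,  2.76381260e+00]), 'wrist_force': array([ 0.42353138, -0.00836102,  0.78998513]), 'moment': array([ 0.02081403, -0.0155715 , -0.00707128]), 'finger_force': 0.0, 'finger_gap': 94.21943863625256}
```

View pics/scene0.png

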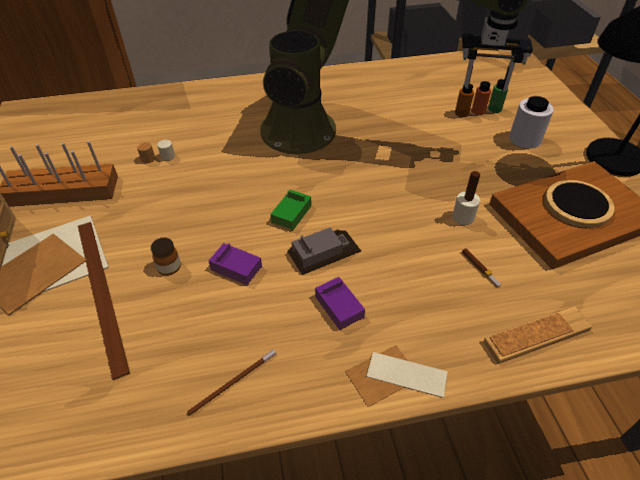

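View pics/top0.png

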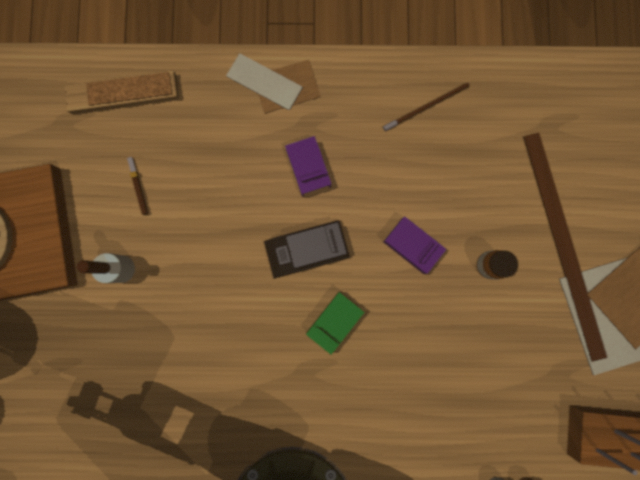

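Candidates in the top view are the grey cover on the black case (308,248), green (337,322), purple (309,165) and purple (415,245). Only the grey one sits on a black case with a tab, at its left end near (283,255), so that is the one meant. I'll confirm it in an enlarged crop.

Run:
```python
import cv2,numpy as np
a=cv2.imread("pics/top0.png")[210:285,255:360]; b=cv2.imread("pics/scene0.png")[215:280,275:370]
a=cv2.resize(a,(735,525)[::1],interpolation=cv2.INTER_CUBIC);b=cv2.resize(b,(760,520),interpolation=cv2.INTER_CUBIC)
for n,i in(("a",a),("b",b)): cv2.imwrite(f"pics/crop_{n}.png",cv2.convertScaleAbs(i,alpha=1.8,beta=10))
```

```text
(no output)
```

View pics/crop_a.png

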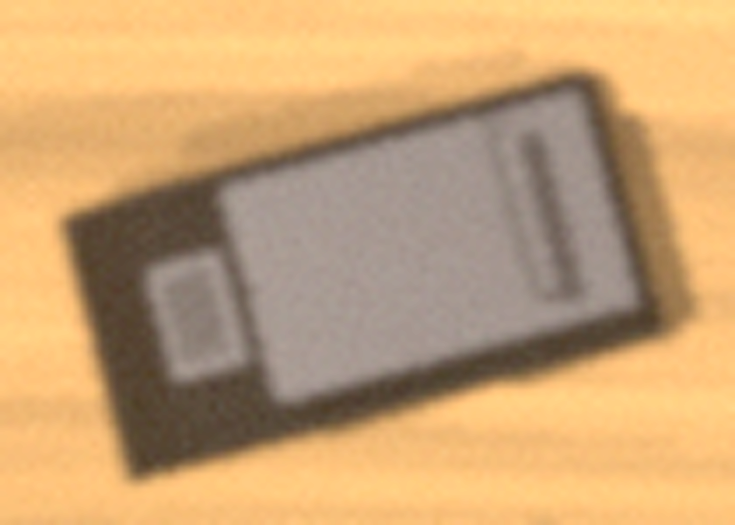

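View pics/crop_b.png

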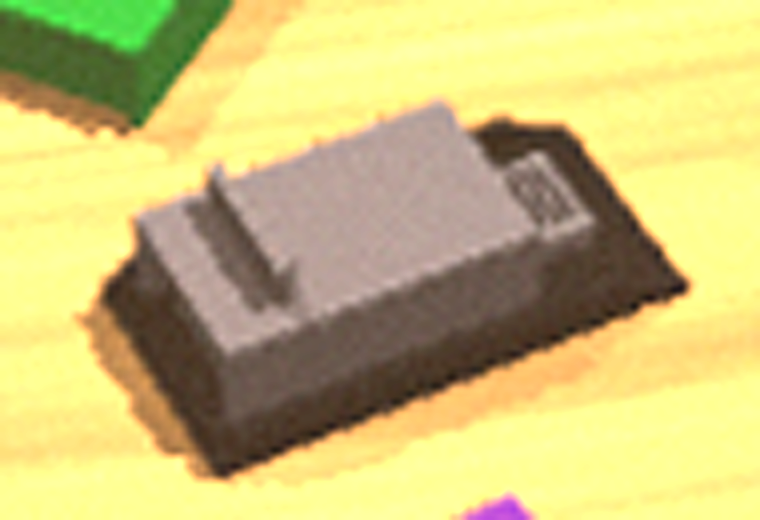

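The crops show the grey cover with its rib at the right end in the top view, and the tab to the left of it at crop (195,315), on the black case. That confirms the right one. Next I measure it.

```bash
cat > h.py <<'E'
from cell import *
import numpy as np, cv2
from scipy.optimize import least_squares
def proj(n,X):
    m=camera_model(n);f=240/np.tan(np.radians(m["vfov"]/2));c=m["R"]@np.asarray(X,float)+m["t"]
    return np.array([m["cx"]+f*c[0]/c[2],m["cy"]+f*c[1]/c[2]])
def tri(obs): return least_squares(lambda X:np.concatenate([proj(n,X)-p for n,p in obs]),[450,0,20]).x
E
python3 - <<'E'
from h import *
T=lambda u,v:("top",np.array([255+u/7-.4,210+v/7-.4])); S=lambda u,v:("scene",np.array([275+u/8-.4,215+v/8-.4]))
P={"roof_fl":((55,-33,46),[T(285,400),S(443,100)]),"roof_fr":((55,33,46),[T(222,185),S(545,232)]),
"roof_r1":((-55,-33,46),[T(640,305),S(140,220)]),"roof_r2":((-55,33,46),[T(580,90),S(230,352)]),
"foot1":((106,-42,0),[T(133,478),S(568,128)]),"foot2":((106,42,0),[T(68,218),S(690,288)]),"tab":((70,0,20.5),[T(195,315),S(550,197)])}
for k,(_,o) in P.items(): print(k,tri(o).round(1))
# y sign: determine by right-handedness: try both
for s in(1,-1):
  def w(p,a):
    c,sn=np.cos(p[3]),np.sin(p[3]);x,y,z=a;y*=s
    return [p[0]+c*x-sn*y,p[1]+sn*x+c*y,p[2]+z]
  for free in (1,0):
    g=lambda p:np.concatenate([proj(n,w([p[0],p[1],p[2]*free,p[3]],a))-q for a,o in P.values() for n,q in o])
    r=least_squares(g,[450,20,0,1.8],loss="soft_l1");print(s,free,r.x.round(3),r.cost.round(2))
  print("resid",g(r.x).reshape(-1,2).round(1).tolist())
E
```

```text
roof_fl [497.4  -5.5  44.9]
roof_fr [560.1  13.3  45.1]
roof_r1 [ 525.7 -109.    41.9]
roof_r2 [588.6 -91.4  45.8]
foot1 [474.8  43.   -1.5]
foot2 [554.3  63.8   0.7]
tab [523.6  23.4  20.2]
1 1 [508.809 -47.421  -6.903  -4.982] 339.71
1 0 [ 5.10708e+02 -4.75470e+01  1.10000e-01  1.29600e+00] 341.01
resid [[-1.1, -29.4], [5.5, 16.5], [-1.2, 32.3], [-6.0, -18.9], [-0.1, -1.1], [-0.7, -0.6], [-0.3, 60.8], [-9.2, -35.8], [0.3, -49.0], [9.6, 28.9], [-1.6, 25.7], [-5.0, -15.2], [1.2, -3.0], [-1.5, 1.9]]Traceback (most recent call last):
  File "<stdin>", line 14, in <module>
    return func(*args, **kwargs)
    result = trf(vector_fun.fun, vector_fun.jac, x0, f0, J0, lb, ub, ftol, xtol,
                 gtol, max_nfev, x_scale, loss_function, tr_solver,
                 tr_options.copy(), verbose, callback=callback_wrapped)
    return trf_no_bounds(
        fun, jac, x0, f0, J0, ftol, xtol, gtol, max_nfev, x_scale,
        loss_function, tr_solver, tr_options, verbose, callback=callback)
    f_new = fun(x_new)
    self._update_fun()
    ~~~~~~~~~~~~~~~~^^
    self.f = self.fun_wrapped(xp_copy(self.x))
             ~~~~~~~~~~~~~~~~^^^^^^^^^^^^^^^^^
    return np.atleast_1d(self.fun(x))
                         ~~~~~~~~^^^
    return self.f(x, *self.args, **self.kwargs)
           ~~~~~~^^^^^^^^^^^^^^^^^^^^^^^^^^^^^^
  File "<stdin>", line 13, in <lambda>
  File "h.py", line 5, in proj
    m=camera_model(n);f=240/np.tan(np.radians(m["vfov"]/2));c=m["R"]@np.asarray(X,float)+m["t"]
ValueError: time passes only in moves, steps and waits
```

Seven points triangulate consistently: roof height about 45, feet about 0, tab 20.2. The case yaw is about 1.832, the slide direction u = (-0.258, 0.966), the origin about (542, -48.5) and the tab about (524, 21). Now I move above the tab with the fingers shut.

>>> carry_out(slide=[[0.66, -1, 0], [0.66, -1, 0], [0.66, -1, 0], [0.66, -1, 0], [0.66, -1, 0], [0.66, -1, 0], [0.66, -1, 0], [0.66, -1, 0], [0.66, -1, 0], [0.66, -1, 0]], dr=[[0, 0, -0.148], [0, 0, -0.148], [0, 0, -0.148], [0, 0, -0.148], [0, 0, -0.148], [0, 0, -0.148], [0, 0, -0.148], [0, 0, -0.148], [0, 0, -0.148], [0, 0, -0.148]], gripper=[0, 0, 0, 0, 0, 0, 0, 0, 0, 0], newtons=10)

```text
clock: 0.93
eef_pos: [367.9, 261.2, 302.5]
eef_rot: [-3.141, -0.0, 1.835]
wrist_force: [0.9, -0.8, 0.2]
finger_gap: 30.7
finger_force: 0.0
```

>>> carry_out(slide=[[0.622, -0.957, 0], [0.622, -0.957, 0], [0.622, -0.957, 0], [0.622, -0.957, 0], [0.622, -0.957, -0.2], [0.622, -0.957, -0.29], [0.622, -0.957, -0.29], [0.622, -0.957, -0.29], [0.622, -0.957, -0.29], [0.622, -0.957, -0.29]], dr=[[0, 0, 0], [0, 0, 0], [0, 0, 0], [0, 0, 0], [0, 0, 0], [0, 0, 0], [0, 0, 0], [0, 0, 0], [0, 0, 0], [0, 0, 0]], gripper=[0, 0, 0, 0, 0, 0, 0, 0, 0, 0])

```text
clock: 1.77
eef_pos: [523.2, 23.3, 230.1]
eef_rot: [-3.141, -0.001, 1.836]
wrist_force: [0.3, 0.1, 0.1]
finger_gap: 0.6
finger_force: 0.0
```

Run:
```python
from h import *
s=read_state();m=camera_model("wrist");I=camera("wrist")[:,:,::-1]
print(s["eef_pos"],s["eef_rot"],s["wrist_force"],s["finger_gap"],m)
np.save("wm.npy",m,allow_pickle=True)
cv2.imwrite("pics/w1.png",cv2.convertScaleAbs(I,alpha=1.5,beta=10))
```

```text
[523.22110622  23.2753377  230.08230977] [-3.14063473e+00 -5.71492352e-04  1.83568836e+00] [0.34559858 0.06480537 0.08856434] 0.6122026417155686 {'vfov': 65.70646984690485, 'cx': 315.013455786559, 'cy': 235.03593250284328, 'R': array([[ 9.65347464e-01,  2.60967920e-01, -1.33291670e-04],
       [ 2.51856468e-01, -9.31509228e-01,  2.62409751e-01],
       [ 6.83563645e-02, -2.53350158e-01, -9.64956530e-01]]), 't': array([-511.5934131 , -118.17181067,  290.96734514])}
```

View pics/w1.png

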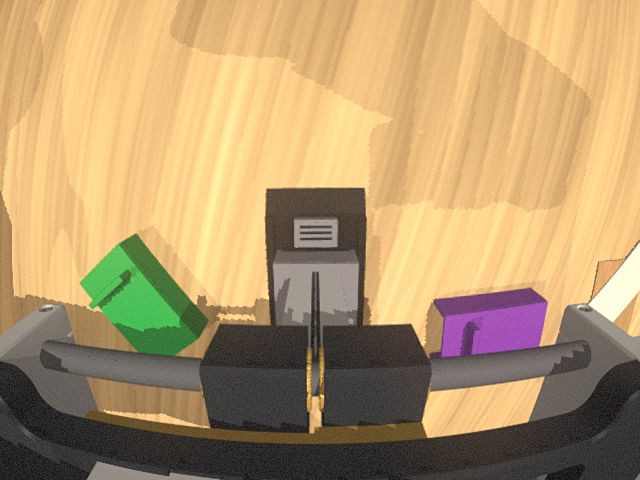

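In the wrist view the tab's corners are (295,218), (337,218), (338,248) and (294,248), the ramp foot runs (266,188)–(364,188), and a dark fingertip lies at about (316,272). I'll intersect these pixels with their known heights.

```bash
cat >> h.py <<'E'
def ray(m,p,z):
    f=240/np.tan(np.radians(m["vfov"]/2));d=np.array([p[0]-m["cx"],p[1]-m["cy"]]);r=np.hypot(*d);a=r/f
    v=m["R"].T@np.array([*(d/r*np.sin(a)),np.cos(a)]);c=-m["R"].T@m["t"];return c+v*(z-c[2])/v[2]
def wproj(m,X):
    f=240/np.tan(np.radians(m["vfov"]/2));c=m["R"]@np.asarray(X,float)+m["t"];d=c[:2];r=np.hypot(*d)
    return np.array([m["cx"],m["cy"]])+d/r*f*np.arctan2(r,c[2])
E
python3 - <<'E'
from h import *
m=np.load("wm.npy",allow_pickle=True).item()
print("tab",np.mean([ray(m,p,z) for p,z in(((295,218),20.5),((337,218),20.5),((338,248),20.5),((294,248),20.5))],0))
print("foot",ray(m,(266,188),0),ray(m,(364,188),0))
print("roof front",ray(m,(275,250),46),ray(m,(357,250),46))
u=np.array([-.258,.966,0]);v=np.array([-.966,-.258,0]);t=np.array([523.2,23.3,133.1])
for a in(-8,8):
  for b in (-12,0,12): print(a,b,wproj(m,t+a*u+b*v))
E
```

```text
tab [524.7311587   22.42131635  20.5       ]
foot [474.82271419  44.41180701   0.        ] [555.18205898  66.13714081   0.        ]
roof front [496.54030844   8.26148453  46.        ] [556.11781253  24.36530056  46.        ]
-8 -12 [336.76058899 300.34655856]
-8 0 [314.09607582 300.35736442]
-8 12 [291.43555732 300.20720521]
8 -12 [337.4898157  272.24290203]
8 0 [314.1637589  272.22096287]
8 12 [290.84185017 272.10156041]
```

>>> carry_out(slide=[[0, 0, -0.15], [0.002, 0, -0.28], [0.002, 0, -0.38], [0.002, 0, -0.42], [0.002, 0, -0.44], [0.002, 0, -0.45], [0.002, 0, -0.46], [0.002, 0, -0.47], [0.002, 0, -0.48], [0.002, 0, -0.484]], dr=[[0, 0, 0], [0, 0, 0], [0, 0, 0], [0, 0, 0], [0, 0, 0], [0, 0, 0], [0, 0, 0], [0, 0, 0], [0, 0, 0], [0, 0, 0]], gripper=[0, 0, 0, 0, 0, 0, 0, 0, 0, 0])

```text
clock: 2.65
eef_pos: [524.4, 22.6, 110.9]
eef_rot: [3.139, -0.0, 1.834]
wrist_force: [-4.0, 4.0, 5.5]
finger_gap: 0.5
finger_force: 3.0
```

>>> carry_out(slide=[[0, 0, 0], [0, 0, -0.004], [0, 0, -0.008], [0, 0, -0.008], [0, 0, -0.008]], dr=[[0, 0, 0], [0, 0, 0], [0, 0, 0], [0, 0, 0], [0, 0, 0]], gripper=[0, 0, 0, 0, 0])

```text
clock: 3.07
eef_pos: [524.6, 22.3, 109.3]
eef_rot: [3.139, 0.0, 1.834]
wrist_force: [-5.8, 4.1, 16.4]
finger_gap: 0.6
finger_force: 8.0
```

>>> carry_out(slide=[[0, 0, -0.006], [0, 0, -0.012], [0, 0, -0.012], [0, 0, -0.012]], dr=[[0, 0, 0], [0, 0, 0], [0, 0, 0], [0, 0, 0]], gripper=[0, 0, 0, 0])

```text
clock: 3.4
eef_pos: [524.8, 22.3, 108.8]
eef_rot: [3.138, 0.001, 1.834]
wrist_force: [-22.3, 2.9, 52.5]
finger_gap: 0.4
finger_force: 26.6
```

>>> carry_out(slide=[[0, 0, 0.02], [0, 0, 0.15], [0, 0, 0.3], [0, 0, 0.4], [0.04, -0.15, 0.4], [0.08, -0.3, 0.4], [0.12, -0.464, 0.4], [0.12, -0.464, 0.4], [0.12, -0.464, 0.4], [0.12, -0.464, 0.4]], dr=[[0, 0, 0], [0, 0, 0], [0, 0, 0], [0, 0, 0], [0, 0, 0], [0, 0, 0], [0, 0, 0], [0, 0, 0], [0, 0, 0], [0, 0, 0]], gripper=[0, 0, 0, 0, 0, 0, 0, 0, 0, 0])

```text
clock: 4.23
eef_pos: [553.8, -93.8, 204.6]
eef_rot: [3.141, 0.0, 1.833]
wrist_force: [0.4, -0.0, -0.3]
finger_gap: 0.3
finger_force: 0.0
```

Run:
```python
from h import *
s=read_state();m=camera_model("wrist");I=camera("wrist")[:,:,::-1]
print(s["eef_pos"],s["eef_rot"],s["wrist_force"])
np.save("wm2.npy",m,allow_pickle=True)
cv2.imwrite("pics/w2.png",cv2.convertScaleAbs(I,alpha=1.5,beta=10))
u=np.array([-.258,.966,0]);v=np.array([-.966,-.258,0]);o=np.array([542.2,-48.2,0])
for n,x,y,z in(("ribtop rear R",-33,-25,64),("ribtop rear L",-33,25,64),("ribtop front",-27,25,64),("tab in",70,0,12),("tabcorner in",82,18,12),("tabcorner up",82,18,21),("roof fl",55,33,46)): print(n,wproj(m,o+x*u+y*v+[0,0,z]).round())
```

```text
[553.80621858 -93.76874883 204.56815276] [3.14111703e+00 1.76427535e-04 1.83343970e+00] [ 0.40437041 -0.03983302 -0.3397939 ]
ribtop rear R [355. 238.]
ribtop rear L [275. 238.]
ribtop front [274. 229.]
tab in [315.  81.]
tabcorner in [290.  66.]
tabcorner up [289.  64.]
roof fl [263.  97.]
```

View pics/w2.png

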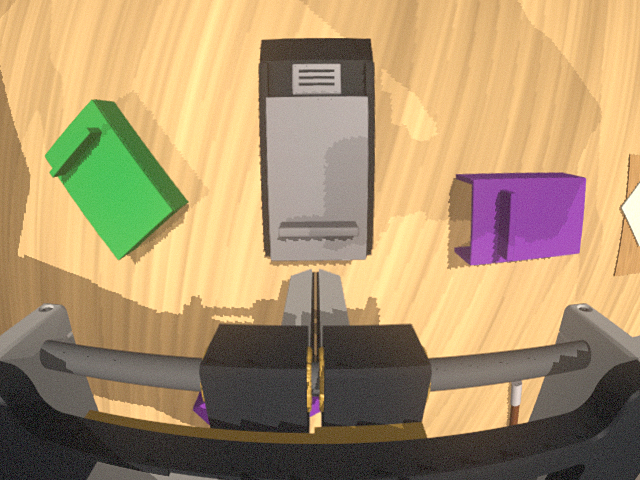

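The tab sits fully in: its front corner at row 66 matches the pressed prediction. The rib is where predicted, at rows 222–238, and the fingers at (316,285) lie behind it. Next I lower them and start pushing slowly.

>>> carry_out(slide=[[0, 0, -0.1], [0, 0, -0.16], [0, 0, -0.2], [0, 0, -0.2], [-0.004, 0.0155, -0.2], [-0.008, 0.031, -0.2], [-0.012, 0.046, -0.2], [-0.0165, 0.062, -0.2], [-0.0206, 0.077, -0.2], [-0.025, 0.093, -0.2]], dr=[[0, 0, 0], [0, 0, 0], [0, 0, 0], [0, 0, 0], [0, 0, 0], [0, 0, 0], [0, 0, 0], [0, 0, 0], [0, 0, 0], [0, 0, 0]], gripper=[0, 0, 0, 0, 0, 0, 0, 0, 0, 0])

```text
clock: 5.12
eef_pos: [547.8, -70.6, 154.9]
eef_rot: [3.14, 0.001, 1.834]
wrist_force: [1.6, -3.4, 2.4]
finger_gap: 0.7
finger_force: 1.4
```

>>> carry_out(slide=[[-0.005, 0.019, 0], [-0.01, 0.039, 0], [-0.0155, 0.058, 0], [-0.0206, 0.077, 0], [-0.0258, 0.097, 0], [-0.031, 0.116, 0], [-0.036, 0.135, 0], [-0.041, 0.155, 0], [-0.0465, 0.174, 0], [-0.0516, 0.193, 0]], dr=[[0, 0, 0], [0, 0, 0], [0, 0, 0], [0, 0, 0], [0, 0, 0], [0, 0, 0], [0, 0, 0], [0, 0, 0], [0, 0, 0], [0, 0, 0]], gripper=[0, 0, 0, 0, 0, 0, 0, 0, 0, 0])

```text
clock: 5.95
eef_pos: [534.5, -22.0, 154.1]
eef_rot: [-3.141, -0.0, 1.834]
wrist_force: [0.9, -2.6, 2.0]
finger_gap: 0.6
finger_force: 1.3
```

>>> carry_out(slide=[[-0.004, 0.0155, 0], [-0.008, 0.031, 0], [-0.0125, 0.046, 0], [-0.0165, 0.062, 0], [-0.0206, 0.077, 0], [-0.025, 0.093, 0], [-0.029, 0.108, 0], [-0.033, 0.124, 0], [-0.037, 0.139, 0], [-0.041, 0.155, 0]], dr=[[0, 0, 0], [0, 0, 0], [0, 0, 0], [0, 0, 0], [0, 0, 0], [0, 0, 0], [0, 0, 0], [0, 0, 0], [0, 0, 0], [0, 0, 0]], gripper=[0, 0, 0, 0, 0, 0, 0, 0, 0, 0])

```text
clock: 6.78
eef_pos: [524.3, 16.6, 154.1]
eef_rot: [-3.141, -0.0, 1.834]
wrist_force: [1.1, -0.4, -0.1]
finger_gap: 0.7
finger_force: 0.5
```

>>> carry_out(slide=[[-0.0037, 0.014, 0], [-0.0074, 0.028, 0], [-0.011, 0.042, -0.002], [-0.015, 0.056, -0.004], [-0.0186, 0.07, -0.008], [-0.022, 0.083, -0.01], [-0.026, 0.097, -0.012], [-0.03, 0.111, -0.016], [-0.0335, 0.125, -0.018], [-0.037, 0.139, -0.02]], dr=[[0, 0, 0], [0, 0, 0], [0, 0, 0], [0, 0, 0], [0, 0, 0], [0, 0, 0], [0, 0, 0], [0, 0, 0], [0, 0, 0], [0, 0, 0]], gripper=[0, 0, 0, 0, 0, 0, 0, 0, 0, 0])

```text
clock: 7.62
eef_pos: [515.1, 51.3, 149.0]
eef_rot: [-3.141, -0.0, 1.834]
wrist_force: [0.5, -0.6, -0.7]
finger_gap: 0.5
finger_force: 0.4
```

Run:
```python
from h import *
I=camera("scene")[:,:,::-1]; a=I[195:295,265:405]
a=cv2.resize(a,(770,550),interpolation=cv2.INTER_CUBIC)
cv2.imwrite("pics/s2.png",cv2.convertScaleAbs(a,alpha=1.8,beta=10))
```

```text
(no output)
```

View pics/s2.png

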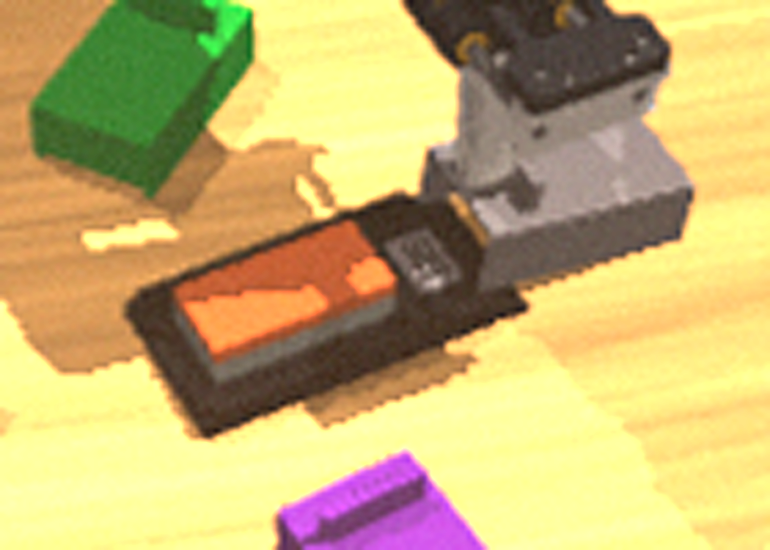

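The scene crop shows the stone uncovered, and the cover's rear edge at the top of the ramp (485,240) with its front resting on the bench. I continue pushing and lower the fingers with it.

>>> carry_out(slide=[[-0.0026, 0.0097, -0.004], [-0.005, 0.0193, -0.006], [-0.0077, 0.029, -0.01], [-0.0103, 0.0386, -0.014], [-0.0129, 0.048, -0.018], [-0.0155, 0.058, -0.02], [-0.018, 0.0676, -0.022], [-0.0206, 0.077, -0.024], [-0.0232, 0.087, -0.024], [-0.0258, 0.097, -0.024]], dr=[[0, 0, 0], [0, 0, 0], [0, 0, 0], [0, 0, 0], [0, 0, 0], [0, 0, 0], [0, 0, 0], [0, 0, 0], [0, 0, 0], [0, 0, 0]], gripper=[0, 0, 0, 0, 0, 0, 0, 0, 0, 0])

```text
clock: 8.5
eef_pos: [508.7, 75.5, 143.1]
eef_rot: [-3.142, -0.0, 1.834]
wrist_force: [0.4, -0.8, -0.8]
finger_gap: 0.5
finger_force: 0.4
```

>>> carry_out(slide=[[-0.002, 0.0075, 0], [-0.004, 0.015, 0], [-0.004, 0.015, 0], [0, 0, 0], [0.006, -0.02, 0], [0.006, -0.02, 0.05], [0.006, -0.02, 0.2], [0.006, -0.02, 0.35], [0.006, -0.3, 0.5], [0.006, -0.4, 0.5]], dr=[[0, 0, 0], [0, 0, 0], [0, 0, 0], [0, 0, 0], [0, 0, 0], [0, 0, 0], [0, 0, 0], [0, 0, 0], [0, 0, 0], [0, 0, 0]], gripper=[0, 0, 0, 0, 0, 0, 0, 0, 0, 0])

```text
clock: 9.33
eef_pos: [510.7, -6.6, 265.6]
eef_rot: [3.138, 0.001, 1.837]
wrist_force: [1.2, -0.1, 0.2]
finger_gap: 0.7
finger_force: 0.0
```

Run:
```python
from h import *
print(read_state()["eef_pos"])
I=camera("scene")[:,:,::-1]; a=I[180:300,265:435]
a=cv2.resize(a,(765,540),interpolation=cv2.INTER_CUBIC)
w=camera("wrist")[:,:,::-1]
cv2.imwrite("pics/s3.png",cv2.convertScaleAbs(a,alpha=1.8,beta=10))
cv2.imwrite("pics/w3.png",cv2.convertScaleAbs(w,alpha=1.5,beta=10))
```

```text
[510.69840161  -6.55899083 265.61178017]
```

View pics/s3.png

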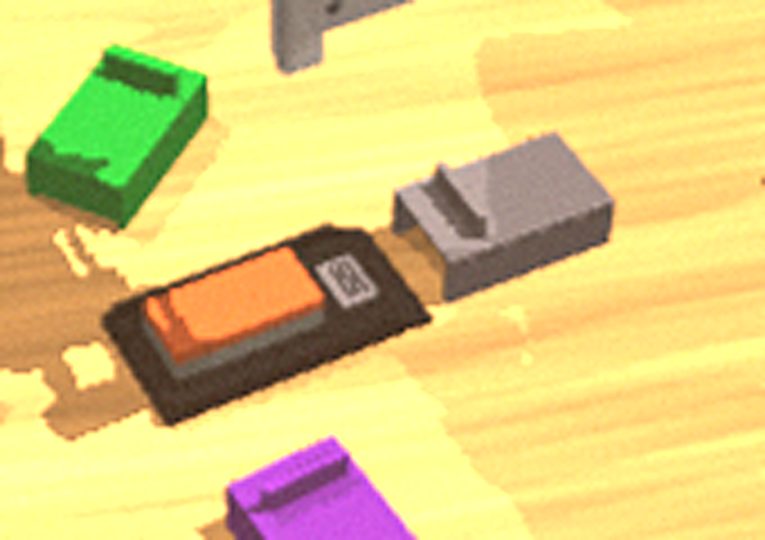

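View pics/w3.png

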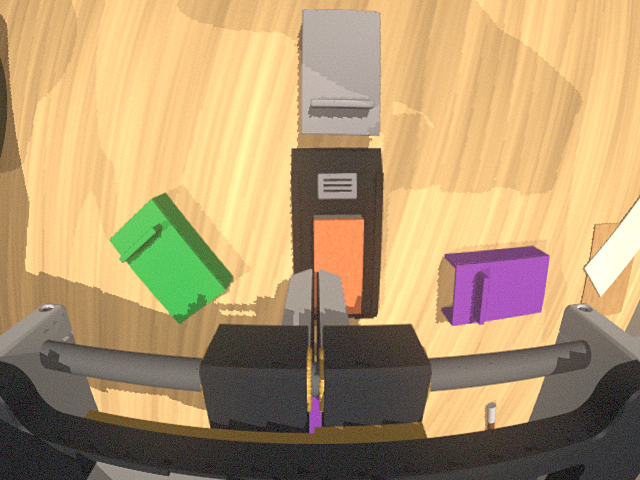

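The cover lies flat on the bench, clear of the ramp foot, with its rear at wrist row 134 and the foot at row 149. The tab is in, the stone is bare, and the robot is touching nothing.

```bash
python3 -c "
from cell import *
print(sign_off())"
```

```text
the job is handed in; nothing more can be done
None
```

The job is done and handed in at about 9.5 s: the tab was pressed fully in and the cover pushed straight off the case; it now lies flat on the bench, and the jar, mallet and knife were left alone.

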